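Index the inspection carrier to its unloading station and hold the model van up, level

TASK

The bench camera has finished with the model goods van; now its wheels are to be looked at from below. Push the carrier by its post along the slide, out from under the camera and towards you, until it clicks into the next station (the index notch towards the end nearest you), leaving the van seated in it; then grip the van by its body sides and lift it straight up out of the corner guides. Finish while still holding it: level and still in the air, well clear above the carrier (wheels at least 6 cm above its rails), with the carrier left in the station, and do not disturb the loose things round the slide or knock the van over.

Things in the scene. Friction and masses are not known exactly. Their poses are not given: they have to be found in the camera images.
- goods_van: Brown model goods van, 110 long (x), 34 wide, 45 high; 0.09 to 0.18 kg. Origin: centre of underside; x lies along the slide, z up. The flat body sides, 13 to 44 mm above the origin and 100 long, are where to grip it (from above, across its width); wheels below are 18 wide. It starts, origin 41 mm above the worktop, on the carrier under the camera, within about 15 mm of the carrier's middle.
- carrier (a joint): Carrier position, m: 0 = camera station, 0.110 = unloading station, stops at -0.010 and 0.125; grows along the slide's -y. Starts between -0.008 and 0.012. Friction about 1 N. A spring plunger with a roller (steel cap on the carrier's post side, 48 mm nearer than its middle) drops into an 8 mm notch at each station: draws in from 3 mm off, takes 6 to 8 N to push out.
- inspection_slide: Fixed bed of the slide, aluminium, 310 (y, the way of travel) x 130 (x); origin on the worktop at the middle of the bed, +y points away from the robot, +x to the right. The camera hangs over x = 0, y = 55, lens 118 mm above the worktop (body 35 across, to 208 high), from a column at x = 88, y = 55. Other parts: below 35 mm high, the carrier's plunger cap 57, its guides 67.
- carrier_seat (a point): On the carrier: its middle at the height of its rail tops, 42 mm above the worktop; axes as the slide's. The van stands here between four corner guides (at x = +-22, y = +-46, 16 long in y, tops 25 mm above the rails, 2 mm free at each side of the van); the 76 mm between the guides are open for the fingers.
- carrier_post (a point): Centre of the top of the black push post on the carrier: upright, 14 mm thick with a 17 mm head (top 12 mm), foot on an outrigger plate 34 mm above the worktop; top 85 mm above it. It stands 90 mm to the left (-x) of the carrier's middle and 20 mm nearer (-y), with free space beside it both ways along y.
- unload_station (a point): Fixed point where carrier_seat stands when the carrier is in the unloading station: slide x = 0, y = -55, 42 mm above the worktop.
- nose_pliers: Red-handled pliers, 134 x 51 x 11 mm, lying on the worktop; leave alone. Origin: centre of underside.
- flux_bottle: Small brown bottle with a black cap, 36 across, 70 high, standing left of the slide; leave alone. Origin: centre of underside.
- pill_tub: Small cream tub with a white cap, 33 across, 55 high, standing left of the slide beside the bottle; leave alone. Origin: centre of underside.
- can_motor: Small bare can motor, 16 across, 30 long, lying right of the slide's near end; leave alone. Origin: its underside.

How it is judged:
By the outcome, as a careful person would: the job done as asked, in the order asked, and still so for the second after the job is handed in, while the arm keeps its last pose, push and grip.
It also fails if it takes over 51 s, if anything falls off the work surface, if the arm or the gripper's body presses on something with over 40 N, if the wrist force passes 120 N, or if a joint passes its speed limit or range.

ROBOT

A 7-joint arm with a two-finger parallel gripper is mounted at the origin on a cart in front of the work surface, level with it; the furniture and walls round the work are solid. World frame = base frame: x ahead of the robot, y to its left, z up, the work surface at z = 0. Lengths are in m, angles in rad, forces in N, time in s.
With the tool pointing down it reaches from about 0.4 to 0.85 m from the base axis. Payload 4.5 kg.
Tool frame: the origin (TCP) lies at the very end of the fingers, on their centre line; the grasp point (between the pads) lies 19 mm behind it; z points along the fingers, y is the line along which they close (so a half turn about z gives the same grasp; the last joint's range is limited). The gripper opens to 88 mm and grips with 3 to 60 N. Pads are 18 mm wide; open, the fingers measure 123 mm over their backs; the gripper's body (75 mm by 187 mm) begins 45 mm behind the grasp point.
Start: joints at [1.36, 0.689, -0.195, 1.565, 0.157, 0.902, -0.215], TCP at [0.152, -0.606, 0.239] pointing down, gripper open.
Joint ranges: [-3.01, 3.01], [-0.46, 2.08], [-1.47, 1.51], [0.13, 2.56], [-1, 4.14], [0.04, 2.09], [-2.66, 2.66]. Speed limits (rad/s): [2.57, 2.57, 3.14, 3.14, 3.14, 3.14, 3.14].

INTERFACE

Orientations are given as a unit quaternion [x, y, z, w].
In Python, from plant import r gives the robot as it stands. The module is installed in compiled form; this text tells all that it offers.
- The arm moves only by the tool step_arm, never from a script. Its argument "increments" is a list of rows, each a list of 2 entries, a list of its own where there are three numbers: the shift along the world's x, y, z in cm, then the turn, a rotation vector about the world's x, y, z in degrees. A call has exactly 10 rows; each row shifts and turns the commanded pose from where the row before left it; what a row does not reach is not made up. A row lasts 1/10 s, in which the tool goes at most 50 mm and 8.59 degrees, less where a joint would pass 70% of its speed; a pose out of reach is approached as far as the arm can. A call is refused whole if a number of a shift passes 5 or a number of a turn 8.59, either way. A call with a gripper value outside its range is refused whole. "fingers" is the opening, from 0 (shut) to 1 (fully open), set as the call begins (left out, the last holds). The fingers move at their own pace and stop on an object; "grip_force" is the grip in N (left out, the last holds). Time passes only in rows, so rows that do not move let the fingers close, or fill a call up. It gives the time, the measured TCP pose, the force, the opening and the grip force at its end, in the units of the state.
- r.get_state(): the state, without advancing time (a new reading comes with each control period).
- r.snapshot(name): name is "scene" or "top"; returns (picture, depth): 480x640x3 uint8, red, green, blue; 480x640 float32, m along the optical axis (not along the pixel's ray), 0 where there is no reading.
- r.calibration(name): a dict with "fov_y" (degrees; the focal length in pixels is half the picture's height over the tangent of half this angle, whatever the lens; pixels are square), "cx", "cy" (the principal point, pixels), "k1" (the pictures are not rectified: a ray, as slopes to the right and down, at radius r is drawn at 1 + k1 r^2 times it, then the intrinsics apply), "R" (3x3) and "t" (3): a world point X has camera coordinates R X + t. Camera axes: x right, y down, z forward; pixel columns grow to the right and rows downward; lengths in m; the calibration is good to about 2 mm. A picture is of the moment at which its call begins. calibration takes no time and is no camera call.
- r.finish_job(): hands the job in; it is judged then, once.
The state is a dict: "clock": time; "q": joint angles; "qd": joint speeds; "joint_torque": joint torques, N m; "tool_pos": TCP position; "eef_rot": TCP orientation; "contact_force": force on the tool from outside, world axes, zero at the start; "moment": the same for the moment, N m; "opening": opening from 0.0 (shut) to 1.0 (fully open); "finger_force": force on a finger pad.
Only numpy, scipy, OpenCV 4.12 (cv2) and the standard library are available. Lean on these libraries where they do the work, as an engineer would, in place of code of your own. Each camera call takes 0.05 s, during which the arm holds its last target. There are 200 camera calls.

## Working session

There is one attempt and no reset: what is moved stays moved. The work goes in short steps, Python scripts to look and compute and a tool call to move; the robot and the scene stay as the last step left them, time stands still between calls to the robot, and variables do not carry over. Pictures are saved under pics/ and viewed, at most 10 in all, crops included, and the job is handed in when it is done.

Besides the shell and the picture viewer there is one more tool, called after "Call:" as name([rows], argument=value, ...), one row to a line, values as JSON. step_arm: Moves the arm, as the interface text tells. Its arguments: {"type":"object","properties":{"increments":{"type":"array","items":{"type":"array"}},"fingers":{"type":"number"},"grip_force":{"type":"number"}},"required":["increments"]}

```bash
mkdir -p pics
cat > h.py <<'E'
from plant import r
import numpy as np, cv2
def snap(cam,name):
    p,d=r.snapshot(cam); cv2.imwrite(f'pics/{name}.png',p[:,:,::-1]); np.save(f'pics/{name}_{cam}.npy',d); return p,d
def ray(cam,u,v):
    c=r.calibration(cam); f=240/np.tan(np.radians(c['fov_y'])/2)
    K=np.array([[f,0,c['cx']],[0,f,c['cy']],[0,0,1]])
    s=cv2.undistortPoints(np.array([[[u,v]]],float),K,np.array([c['k1'],0,0,0,0.]))[0,0]
    R=np.array(c['R']);t=np.array(c['t'])
    return -R.T@t, R.T@np.array([s[0],s[1],1]),
def atz(cam,u,v,z):
    o,d=ray(cam,u,v); return o+d*(z-o[2])/d[2]
def atd(cam,u,v,dep):
    o,d=ray(cam,u,v); return o+d*dep
E
python3 - <<'E'
from h import *
snap('scene','s0');snap('top','t0')
print({k:np.round(v,3) for k,v in r.get_state().items()})
for c in('scene','top'):print(r.calibration(c))
E
```

```text
{'clock': np.float64(0.1), 'q': array([ 1.36 ,  0.69 , -0.195,  1.566,  0.157,  0.903, -0.215]), 'qd': array([-0.001, -0.001,  0.001, -0.004,  0.002, -0.   , -0.002]), 'joint_torque': array([-3.0000e-03, -5.2850e+01, -1.2710e+00, -1.5383e+01, -5.3000e-02,
        2.0000e-03,  0.0000e+00]), 'tool_pos': array([ 0.151, -0.606,  0.238]), 'eef_rot': array([ 0.993,  0.122, -0.   , -0.001]), 'contact_force': array([-0.818, -0.277,  0.072]), 'moment': array([-0.03 , -0.002,  0.035]), 'finger_force': np.float64(0.0), 'opening': np.float64(0.998)}
{'fov_y': 43.868241382068575, 'cx': 322.66532041119524, 'cy': 247.58907299695372, 'k1': -0.14287946688362813, 'R': array([[-0.70475347, -0.70902205,  0.02470393],
       [-0.3726364 ,  0.34031281, -0.86332457],
       [ 0.60370909, -0.61763657, -0.50404405]]), 't': array([0.27050694, 0.27058406, 0.71636728])}
{'fov_y': 48.972874924970945, 'cx': 324.06968542720006, 'cy': 229.34708385649284, 'k1': -0.1277449820100473, 'R': array([[-0.01438333, -0.99947125, -0.02916043],
       [-0.99792294,  0.01618027, -0.06235381],
       [ 0.06279266,  0.02820301, -0.99762802]]), 't': array([-0.03550578,  0.46065829,  1.13093304])}
```

View pics/s0.png

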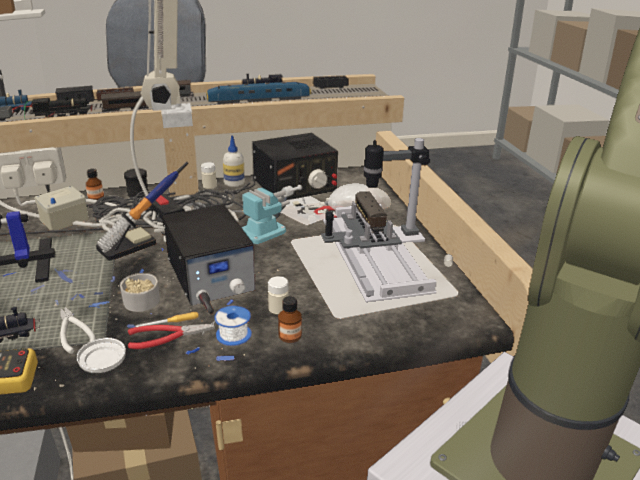

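View pics/t0.png

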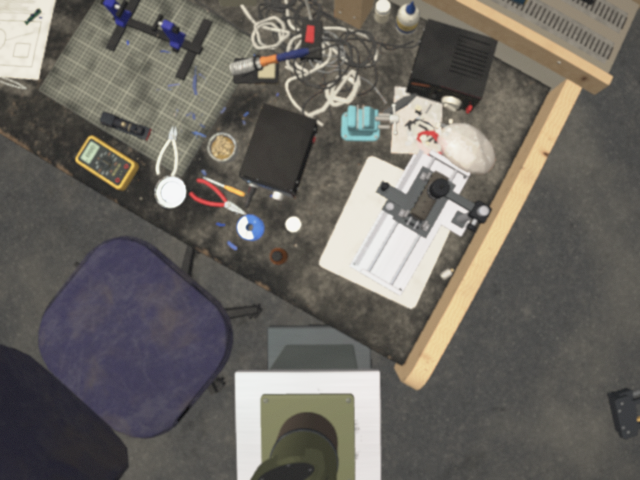

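The van sits under the camera at about (437,190) in top and (370,210) in scene. The post is near (384,187) in top and (329,222) in scene. I'll take enlarged crops of both.

Run:
```python
import cv2
a=cv2.imread('pics/t0.png')[140:315,315:505]; b=cv2.imread('pics/s0.png')[130:310,280:470]
cv2.imwrite('pics/t0c.png',cv2.resize(a,None,fx=4,fy=3.4*4/3.4*0.85,interpolation=cv2.INTER_CUBIC) if 0 else cv2.resize(a,(570,525),interpolation=cv2.INTER_CUBIC))
cv2.imwrite('pics/s0c.png',cv2.resize(b,(570,540),interpolation=cv2.INTER_CUBIC))
```

```text
(no output)
```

View pics/t0c.png

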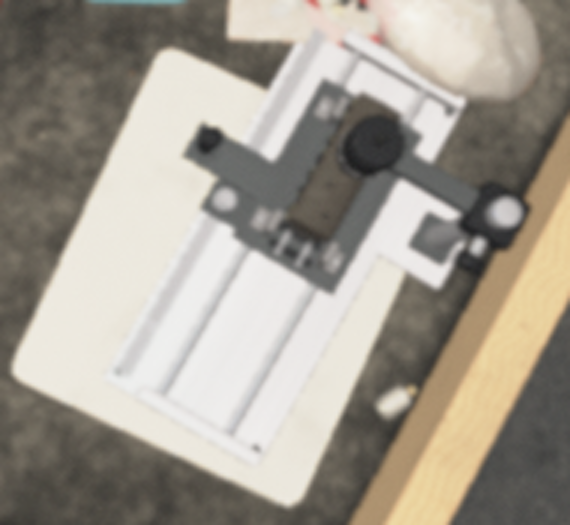

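View pics/s0c.png

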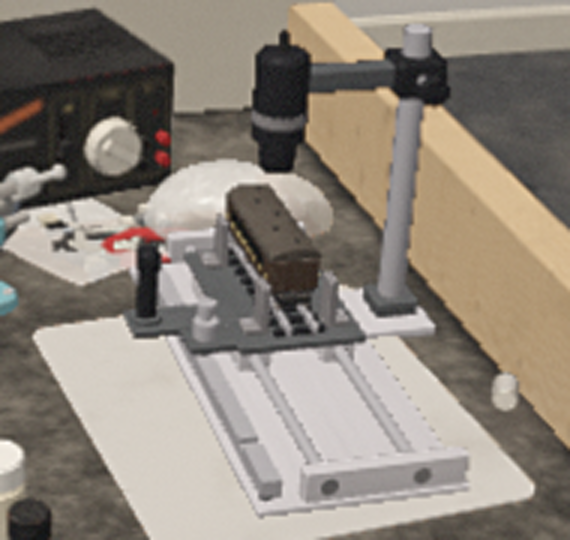

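The top crop (3x, offset 315,140) shows the post head at (210,139), the bed corners at (110,377), (258,460), (315,32) and (465,103), the column top at (505,212), and the near end of the van roof at about (310,220). The van stands upright in its guides.

Run:
```python
from h import *
T=lambda x,y,z:atz('top',315+x/3,140+y/3,z)
S=lambda x,y,z:atz('scene',280+x/3,130+y/3,z)
post=T(210,139,.085); print('post',post, 'scene',S(148,245,.085))
nl,nr,fl,fr=[T(*p,.012) for p in((110,377),(258,460),(315,32),(465,103))]
for p in(nl,nr,fl,fr):print(p.round(4))
print(np.linalg.norm(nr-nl),np.linalg.norm(fl-nl),np.linalg.norm(fr-nr))
ys=[fl-nl,fr-nr];print([np.degrees(np.arctan2(y[1],y[0])) for y in ys],[np.degrees(np.arctan2(*(v[:2])))for v in (nl-nr,fl-fr)])
a=np.arctan2(*(sum(ys)[[1,0]]));Y=np.array([np.cos(a),np.sin(a)]);X=np.array([Y[1],-Y[0]])
C=(nl+nr+fl+fr)[:2]/4;print('C',C,'X',X,'Y',Y,np.degrees(a))
L=lambda p:np.array([(p[:2]-C)@X,(p[:2]-C)@Y]).round(4)
print('post L',L(post),'col',L(T(505,212,.2)),'cam',L(T(373,140,.208)))
print('vanNearEnd',L(T(291,210,.078)),L(T(326,234,.078)))
print('guides',L(T(268,215,.067)),L(T(332,257,.067)),L(T(327,104,.067)),'cap',L(T(224,196,.057)))
print('unload',C-.055*Y)
```

```text
post [ 0.54172632 -0.17052402  0.085     ] scene [ 0.54749838 -0.17730042  0.085     ]
[ 0.3804 -0.1011  0.012 ]
[ 0.319  -0.2068  0.012 ]
[ 0.6302 -0.2562  0.012 ]
[ 0.5761 -0.365   0.012 ]
0.12217828351018124 0.29399511558881947 0.3019317980069653
[np.float64(-31.822781557429945), np.float64(-31.61845613915498)] [np.float64(30.182555244977134), np.float64(26.427852671695923)]
C [ 0.47643268 -0.23227499] X [-0.5257576  -0.85063444] Y [ 0.85063444 -0.5257576 ] -31.719258221984006
post L [-0.0869  0.0231] col [0.0905 0.0576] cam [-0.0019  0.0524]
vanNearEnd [-0.0144  0.0104] [0.0145 0.0085]
guides [-0.0256  0.001 ] [ 0.0271 -0.0015] [-0.0293  0.0891] cap [-0.0582 -0.0018]
unload [ 0.42964779 -0.20335832]
```

Call:
step_arm([
  [[2, 2, 1], [0, 0, 4.4]],
  [[2, 2, 1], [0, 0, 4.4]],
  [[2, 2, 1], [0, 0, 4.4]],
  [[2, 2, 1], [0, 0, 4.4]],
  [[2, 2, 1], [0, 0, 4.4]],
  [[2, 2, 1], [0, 0, 4.4]],
  [[2, 2, 1], [0, 0, 4.4]],
  [[2, 2, 1], [0, 0, 4.4]],
  [[2, 2, 0], [0, 0, 4.4]],
  [[2, 2, 0], [0, 0, 4.4]],
], fingers=0)

```text
clock: 1.1
tool_pos: [0.3533, -0.4042, 0.3199]
eef_rot: [0.873, 0.488, 0.0, 0.001]
contact_force: [0.2, -0.9, -0.1]
opening: 0.119
finger_force: 0.0
```

Call:
step_arm([
  [[2.3, 2.1, 0], [0, 0, 0]],
  [[2.3, 2.1, 0], [0, 0, 0]],
  [[2.3, 2.1, 0], [0, 0, 0]],
  [[2.3, 2.1, 0], [0, 0, 0]],
  [[2.3, 2.1, 0], [0, 0, 0]],
  [[2.3, 2.1, 0], [0, 0, 0]],
  [[2.3, 2.1, 0], [0, 0, 0]],
  [[2.3, 2.1, 0], [0, 0, 0]],
  [[2.3, 2.1, 0], [0, 0, 0]],
  [[2.2, 2.4, 0], [0, 0, 0]],
])

```text
clock: 2.1
tool_pos: [0.5815, -0.191, 0.3195]
eef_rot: [0.874, 0.486, 0.0, 0.0]
contact_force: [0.2, -0.0, 0.7]
opening: 0.004
finger_force: 0.0
```

Call:
step_arm([
  [[0, 0, -2.5], [0, 0, 0]],
  [[0, 0, -2.5], [0, 0, 0]],
  [[0, 0, -2.5], [0, 0, 0]],
  [[0, 0, -2.5], [0, 0, 0]],
  [[0, 0, -2.5], [0, 0, 0]],
  [[0, 0, -2.5], [0, 0, 0]],
  [[0, 0, -2.5], [0, 0, 0]],
  [[0, 0, -2.5], [0, 0, 0]],
  [[0, 0, 0], [0, 0, 0]],
  [[0, 0, 0], [0, 0, 0]],
])

```text
clock: 3.1
tool_pos: [0.581, -0.1921, 0.1195]
eef_rot: [0.874, 0.486, 0.0, -0.0]
contact_force: [0.7, -1.2, 0.6]
opening: 0.002
finger_force: 0.0
```

Run:
```python
from h import *
snap('scene','s1')
b=cv2.imread('pics/s1.png')[130:310,280:470]
cv2.imwrite('pics/s1c.png',cv2.resize(b,(570,540),interpolation=cv2.INTER_CUBIC))
```

```text
(no output)
```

View pics/s1c.png

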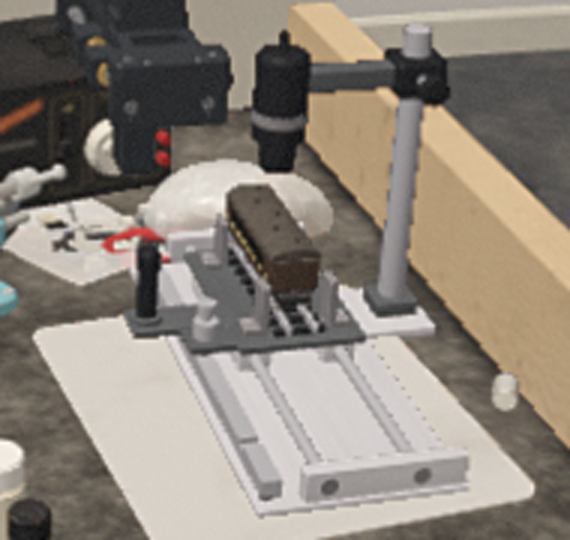

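The fingertips are at about (135,172) in the crop, behind the post at (148,245), and the way down is clear. Next I lower the tool and begin pushing along the slide's -y, which is world (-0.85, +0.526).

Call:
step_arm([
  [[0, 0, -1.5], [0, 0, 0]],
  [[0, 0, -1.5], [0, 0, 0]],
  [[0, 0, -1.5], [0, 0, 0]],
  [[0, 0, -1.5], [0, 0, 0]],
  [[-0.34, 0.21, 0], [0, 0, 0]],
  [[-0.34, 0.21, 0], [0, 0, 0]],
  [[-0.34, 0.21, 0], [0, 0, 0]],
  [[-0.34, 0.21, 0], [0, 0, 0]],
  [[-0.34, 0.21, 0], [0, 0, 0]],
  [[-0.34, 0.21, 0], [0, 0, 0]],
])

```text
clock: 4.15
tool_pos: [0.5609, -0.1811, 0.0594]
eef_rot: [0.875, 0.485, 0.001, 0.001]
contact_force: [1.9, -1.8, -0.5]
opening: 0.006
finger_force: 1.1
```

Call:
step_arm([
  [[-0.51, 0.316, 0], [0, 0, 0]],
  [[-0.51, 0.316, 0], [0, 0, 0]],
  [[-0.51, 0.316, 0], [0, 0, 0]],
  [[-0.51, 0.316, 0], [0, 0, 0]],
  [[-0.51, 0.316, 0], [0, 0, 0]],
  [[-0.51, 0.316, 0], [0, 0, 0]],
  [[-0.51, 0.316, 0], [0, 0, 0]],
  [[-0.51, 0.316, 0], [0, 0, 0]],
  [[-0.51, 0.316, 0], [0, 0, 0]],
  [[0, 0, 0], [0, 0, 0]],
])

```text
clock: 5.15
tool_pos: [0.5124, -0.1513, 0.0584]
eef_rot: [0.874, 0.485, -0.001, -0.001]
contact_force: [0.2, -0.2, -0.9]
opening: 0.009
finger_force: 0.0
```

Run:
```python
from h import *
snap('scene','s2');snap('top','t2')
b=cv2.imread('pics/s2.png')[130:310,280:470];a=cv2.imread('pics/t2.png')[140:320,315:505]
f=lambda i:cv2.resize(i,(400,380),interpolation=cv2.INTER_CUBIC)
cv2.imwrite('pics/c2.png',np.hstack([f(b),f(a)]))
```

```text
(no output)
```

View pics/c2.png

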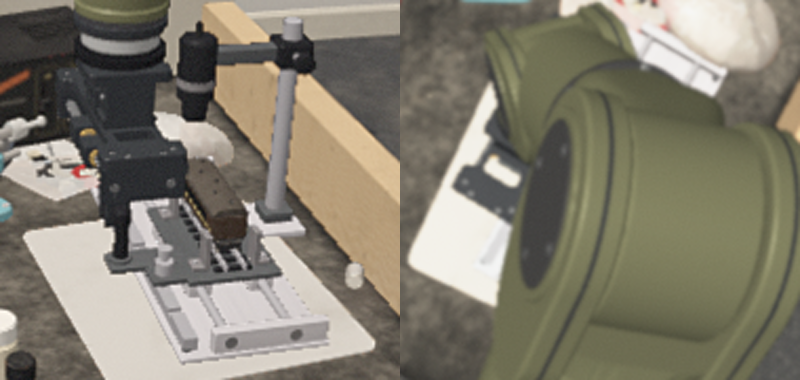

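The carrier is moving with the fingers behind the post, and the van is still seated. About 37 mm of travel remains.

Call:
step_arm([
  [[-0.26, 0.158, 0], [0, 0, 0]],
  [[-0.26, 0.158, 0], [0, 0, 0]],
  [[-0.26, 0.158, 0], [0, 0, 0]],
  [[-0.26, 0.158, 0], [0, 0, 0]],
  [[-0.26, 0.158, 0], [0, 0, 0]],
  [[-0.26, 0.158, 0], [0, 0, 0]],
  [[-0.26, 0.158, 0], [0, 0, 0]],
  [[-0.26, 0.158, 0], [0, 0, 0]],
  [[-0.26, 0.158, 0], [0, 0, 0]],
  [[0, 0, 0], [0, 0, 0]],
])

```text
clock: 6.25
tool_pos: [0.49, -0.1376, 0.0587]
eef_rot: [0.874, 0.485, -0.0, -0.0]
contact_force: [0.2, 0.5, 0.1]
opening: 0.007
finger_force: 0.1
```

Run:
```python
from h import *
snap('scene','s3')
b=cv2.imread('pics/s3.png')[170:290,300:430]
cv2.imwrite('pics/c3.png',cv2.resize(b,(650,600),interpolation=cv2.INTER_CUBIC))
```

```text
(no output)
```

View pics/c3.png

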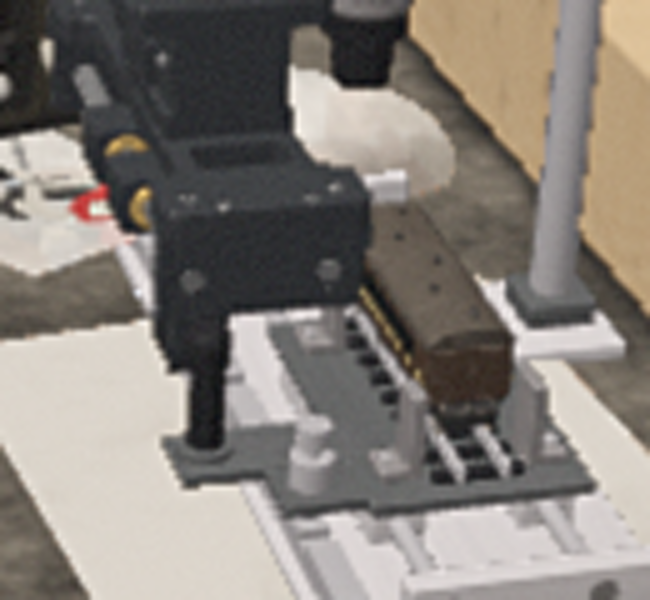

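Run:
```python
from h import *
C=np.array([.4764,-.2323]);X=np.array([-.5258,-.8506]);Y=np.array([.8506,-.5258])
L=lambda p:np.array([(p[:2]-C)@X,(p[:2]-C)@Y]).round(4)
print(L(atz('scene',280+205/3,130+303/3,.057)),L(atz('scene',300+315/5,170+428/5,.057)))
print('postfoot',L(atz('scene',280+147/3,130+320/3,.036)),L(atz('scene',300+207/5,170+452/5,.036)))
print('plate corner',L(atz('scene',280+208/3,130+350/3,.034)),L(atz('scene',300+288/5,170+512/5,.034)))
print('plate corner R',L(atz('scene',280+365/3,130+336/3,.034)),L(atz('scene',300+595/5,170+490/5,.034)))
```

```text
[-0.0542  0.0015] [-0.0525 -0.0891]
postfoot [-0.0853  0.0235] [-0.0839 -0.0645]
plate corner [-0.0562 -0.0169] [-0.0655 -0.105 ]
plate corner R [ 0.0462 -0.0183] [ 0.0452 -0.112 ]
```

Call:
step_arm([
  [[-0.1, 0.06, 0], [0, 0, 0]],
  [[-0.1, 0.06, 0], [0, 0, 0]],
  [[-0.1, 0.06, 0], [0, 0, 0]],
  [[-0.1, 0.06, 0], [0, 0, 0]],
  [[-0.1, 0.06, 0], [0, 0, 0]],
  [[-0.05, 0.03, 0], [0, 0, 0]],
  [[0, 0, 0], [0, 0, 0]],
  [[0, 0, 0], [0, 0, 0]],
  [[0, 0, 0], [0, 0, 0]],
  [[0, 0, 0], [0, 0, 0]],
])

```text
clock: 7.3
tool_pos: [0.4851, -0.1348, 0.0587]
eef_rot: [0.875, 0.485, -0.0, -0.0]
contact_force: [0.9, -1.8, 0.3]
opening: 0.002
finger_force: 0.3
```

Call:
step_arm([
  [[-0.08, 0.05, 0], [0, 0, 0]],
  [[-0.08, 0.05, 0], [0, 0, 0]],
  [[0, 0, 0], [0, 0, 0]],
  [[0, 0, 0], [0, 0, 0]],
  [[0, 0, 0], [0, 0, 0]],
  [[0, 0, 0], [0, 0, 0]],
  [[0, 0, 0], [0, 0, 0]],
  [[0, 0, 0], [0, 0, 0]],
  [[0, 0, 0], [0, 0, 0]],
  [[0, 0, 0], [0, 0, 0]],
])

```text
clock: 8.3
tool_pos: [0.4836, -0.1338, 0.0587]
eef_rot: [0.874, 0.485, -0.0, -0.0]
contact_force: [0.5, -0.1, 0.7]
opening: 0.004
finger_force: 0.2
```

Call:
step_arm([
  [[-0.05, 0.03, 0], [0, 0, 0]],
  [[-0.05, 0.03, 0], [0, 0, 0]],
  [[-0.05, 0.03, 0], [0, 0, 0]],
  [[0, 0, 0], [0, 0, 0]],
  [[0, 0, 0], [0, 0, 0]],
  [[0, 0, 0], [0, 0, 0]],
  [[0, 0, 0], [0, 0, 0]],
  [[0, 0, 0], [0, 0, 0]],
  [[0, 0, 0], [0, 0, 0]],
  [[0, 0, 0], [0, 0, 0]],
])

```text
clock: 9.3
tool_pos: [0.4822, -0.1329, 0.0587]
eef_rot: [0.875, 0.485, 0.0, 0.0]
contact_force: [0.1, -0.1, 0.1]
opening: 0.007
finger_force: 0.0
```

Run:
```python
from h import *
f=np.array([r.get_state()['contact_force'] for _ in range(1)]);print(f, r.get_state()['tool_pos'])
snap('scene','s4')
b=cv2.imread('pics/s4.png')[170:290,300:430]
cv2.imwrite('pics/c4.png',cv2.resize(b,(650,600),interpolation=cv2.INTER_CUBIC))
```

```text
[[ 0.0694162  -0.13413346  0.14434908]] [ 0.48220742 -0.13292478  0.05873908]
```

View pics/c4.png

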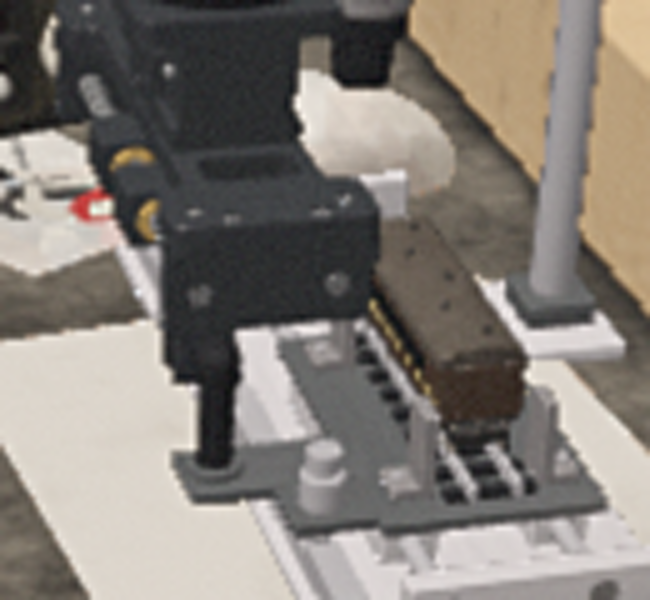

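Run:
```python
from h import *
C=np.array([.4764,-.2323]);X=np.array([-.5258,-.8506]);Y=np.array([.8506,-.5258])
L=lambda p:np.array([(p[:2]-C)@X,(p[:2]-C)@Y])
up=lambda n:cv2.resize(cv2.imread(f'pics/{n}.png')[170:300,300:440],None,fx=8,fy=8,interpolation=cv2.INTER_CUBIC)
a,b,a0=up('s3'),up('s4'),up('s0')
for nm,(x0,x1,y0,y1),z in (('cap',(353,372,248,275),.045),('guide',(372,388,244,270),.05),('van',(383,405,232,254),.07)):
    t=a[(y0-170)*8:(y1-170)*8,(x0-300)*8:(x1-300)*8]
    u,v=(x0+x1)/2,(y0+y1)/2
    for k,i in(('s4',b),('s0',a0)):
        m=cv2.matchTemplate(i,t,cv2.TM_CCOEFF_NORMED);_,s,_,p=cv2.minMaxLoc(m)
        du,dv=p[0]/8-(x0-300),p[1]/8-(y0-170)
        print(nm,k,round(s,2),du,dv,(L(atz('scene',u+du,v+dv,z))-L(atz('scene',u,v,z))).round(4))
```

```text
cap s4 0.95 2.125 3.875 [ 0.    -0.013]
cap s0 0.91 -13.75 -24.75 [-0.0003  0.0899]
guide s4 0.96 2.125 3.5 [ 0.    -0.012]
guide s0 0.89 -15.25 -24.0 [-0.0015  0.0888]
van s4 0.94 2.5 3.5 [ 0.0003 -0.0125]
van s0 0.75 -15.5 -23.375 [0.0002 0.0901]
```

While the tool moved 9 mm the carrier moved 12.5 mm, and contact force fell to zero, so it has been drawn into the notch. Total travel is about 102.5 mm. I'll back off, rise and turn the tool.

Call:
step_arm([
  [[0.85, -0.53, 0], [0, 0, 0]],
  [[0.85, -0.53, 0], [0, 0, 0]],
  [[0, 0, 2.5], [0, 0, 0]],
  [[0, 0, 2.5], [0, 0, 0]],
  [[0, 0, 3], [0, 0, 0]],
  [[0, 0, 3], [0, 0, 0]],
  [[0, 0, 3], [0, 0, 0]],
  [[0, 0, 3], [0, 0, 0]],
  [[0, 0, 3], [0, 0, 0]],
  [[0, 0, 0], [0, 0, 0]],
])

```text
clock: 10.35
tool_pos: [0.5024, -0.1444, 0.2627]
eef_rot: [0.875, 0.484, 0.003, 0.003]
contact_force: [-0.0, 0.7, -0.6]
opening: 0.007
finger_force: 0.0
```

Call:
step_arm([
  [[-0.6, -0.6, 0], [0, 0, 8.2]],
  [[-0.6, -0.6, 0], [0, 0, 8.2]],
  [[-0.6, -0.6, 0], [0, 0, 8.2]],
  [[-0.6, -0.6, 0], [0, 0, 8.2]],
  [[-0.6, -0.6, 0], [0, 0, 8.2]],
  [[-0.6, -0.6, 0], [0, 0, 8.2]],
  [[-0.6, -0.6, 0], [0, 0, 8.2]],
  [[-0.6, -0.6, 0], [0, 0, 8.2]],
  [[-0.6, -0.6, 0], [0, 0, 8.2]],
  [[-0.6, -0.6, 0], [0, 0, 8.2]],
], fingers=1)

```text
clock: 11.35
tool_pos: [0.4389, -0.2043, 0.2582]
eef_rot: [0.339, 0.941, 0.0, -0.0]
contact_force: [0.6, -0.2, -0.5]
opening: 0.89
finger_force: 0.0
```

Run:
```python
from h import *
C=np.array([.4764,-.2323]);X=np.array([-.5258,-.8506]);Y=np.array([.8506,-.5258])
p,d=snap('scene','s5'); print(np.round(r.get_state()['q'],2))
P=[]
for v in range(170,300):
  for u in range(300,440):
    if d[v,u]>0:
      w=atd('scene',u,v,d[v,u]);P.append([(w[:2]-C)@X,(w[:2]-C)@Y,w[2],u,v])
P=np.array(P);np.save('pics/P5.npy',P)
k=P[(abs(P[:,0])<.03)&(P[:,1]<.03)&(P[:,1]>-.12)&(P[:,2]>.078)&(P[:,2]<.1)]
print(len(k),np.percentile(k,[1,5,50,95,99],axis=0).round(4))
b=cv2.imread('pics/s5.png')[170:290,300:430]
cv2.imwrite('pics/c5.png',cv2.resize(b,(650,600),interpolation=cv2.INTER_CUBIC))
```

```text
[ 0.88  0.59 -0.85  1.94  0.57  0.88  0.61]Traceback (most recent call last):
  File "<stdin>", line 8, in <module>
  File "h.py", line 14, in atd
    o,d=ray(cam,u,v); return o+d*dep
        ~~~^^^^^^^^^
  File "h.py", line 6, in ray
    c=r.calibration(cam); f=240/np.tan(np.radians(c['fov_y'])/2)
ValueError: time passes only in moves, steps and waits
```

```bash
sed -i 's/^def ray/import functools\n@functools.cache\ndef cal(c): return r.calibration(c)\ndef ray/; s/c=r.calibration(cam)/c=cal(cam)/' h.py
python3 - <<'E'
from h import *
C=np.array([.4764,-.2323]);X=np.array([-.5258,-.8506]);Y=np.array([.8506,-.5258])
d=np.load('pics/s5_scene.npy')
P=np.array([[(w[:2]-C)@X,(w[:2]-C)@Y,w[2],u,v] for v in range(170,300) for u in range(300,440) if d[v,u]>0 for w in [atd('scene',u,v,d[v,u])]])
k=P[(abs(P[:,0])<.03)&(P[:,1]<.03)&(P[:,1]>-.12)&(P[:,2]>.078)&(P[:,2]<.1)]
print(len(k),np.percentile(k,[1,5,50,95,99],axis=0).round(4))
b=cv2.imread('pics/s5.png')[170:290,300:430]
cv2.imwrite('pics/c5.png',cv2.resize(b,(650,600),interpolation=cv2.INTER_CUBIC))
E
```

```text
589 [[-1.270e-02 -9.670e-02  7.840e-02  3.720e+02  2.130e+02]
 [-1.190e-02 -9.510e-02  7.990e-02  3.740e+02  2.150e+02]
 [ 6.000e-04 -5.300e-02  8.590e-02  3.870e+02  2.290e+02]
 [ 1.720e-02 -1.200e-03  8.810e-02  4.006e+02  2.420e+02]
 [ 2.050e-02  5.300e-03  8.880e-02  4.040e+02  2.430e+02]]
```

View pics/c5.png

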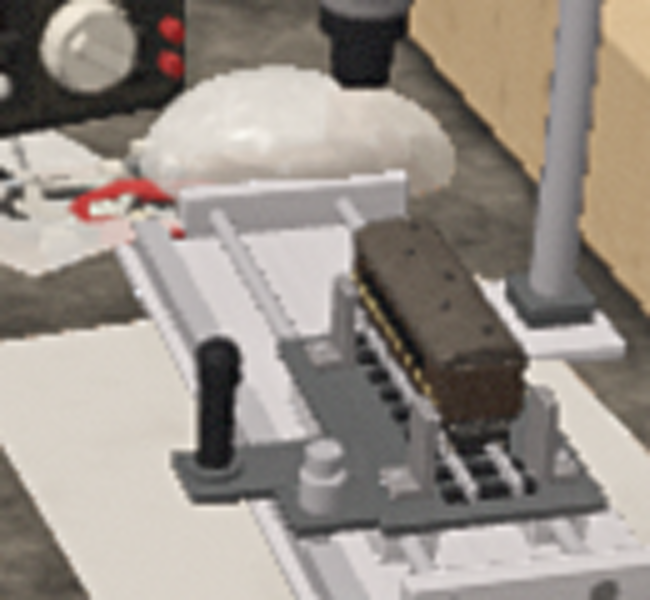

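The van is upright between the guides, with the carrier stopped in the station. In depth its roof is centred at slide-local (0.002, -0.046). Next I align over it and descend.

Call:
step_arm([
  [[-0.13, -0.27, 0], [0, 0, 4]],
  [[-0.14, -0.28, 0], [0, 0, 4]],
  [[0, 0, -2], [0, 0, 0]],
  [[0, 0, -2.5], [0, 0, 0]],
  [[0, 0, -2.5], [0, 0, 0]],
  [[0, 0, -2.5], [0, 0, 0]],
  [[0, 0, -2.5], [0, 0, 0]],
  [[0, 0, -2], [0, 0, 0]],
  [[0, 0, -1.5], [0, 0, 0]],
  [[0, 0, 0], [0, 0, 0]],
])

```text
clock: 12.4
tool_pos: [0.4356, -0.2088, 0.1018]
eef_rot: [0.276, 0.961, 0.0, -0.002]
contact_force: [0.2, 0.2, 0.5]
opening: 1.001
finger_force: 0.0
```

Call:
step_arm([
  [[0.06, -0.1, -1.2], [0, 0, 0.3]],
  [[0, 0, -1.3], [0, 0, 0]],
  [[0, 0, -1.3], [0, 0, 0]],
  [[0, 0, -1.2], [0, 0, 0]],
  [[0, 0, 0], [0, 0, 0]],
  [[0, 0, 0], [0, 0, 0]],
  [[0, 0, 0], [0, 0, 0]],
  [[0, 0, 0], [0, 0, 0]],
  [[0, 0, 0], [0, 0, 0]],
  [[0, 0, 0], [0, 0, 0]],
])

```text
clock: 13.4
tool_pos: [0.4372, -0.2101, 0.054]
eef_rot: [0.273, 0.962, 0.0, 0.0]
contact_force: [-0.5, 0.4, 0.6]
opening: 0.996
finger_force: 0.0
```

Call:
step_arm([
  [[0, 0, 0], [0, 0, 0]],
  [[0, 0, 0], [0, 0, 0]],
  [[0, 0, 0], [0, 0, 0]],
  [[0, 0, 0], [0, 0, 0]],
  [[0, 0, 0], [0, 0, 0]],
  [[0, 0, 0], [0, 0, 0]],
  [[0, 0, 0], [0, 0, 0]],
  [[0, 0, 0], [0, 0, 0]],
  [[0, 0, 0], [0, 0, 0]],
  [[0, 0, 0], [0, 0, 0]],
], fingers=0, grip_force=4)

```text
clock: 14.4
tool_pos: [0.437, -0.2101, 0.0537]
eef_rot: [0.273, 0.962, -0.0, -0.0]
contact_force: [-0.6, -0.2, -0.4]
opening: 0.384
finger_force: 4.0
```

Opening 0.384 is 34 mm, the van's width, and the lateral force is negligible, so the grip is centred. I'll firm it up and start the lift.

Call:
step_arm([
  [[0, 0, 0], [0, 0, 0]],
  [[0, 0, 0], [0, 0, 0]],
  [[0, 0, 0], [0, 0, 0]],
  [[0, 0, 0.1], [0, 0, 0]],
  [[0, 0, 0.2], [0, 0, 0]],
  [[0, 0, 0.3], [0, 0, 0]],
  [[0, 0, 0.4], [0, 0, 0]],
  [[0, 0, 0.4], [0, 0, 0]],
  [[0, 0, 0.4], [0, 0, 0]],
  [[0, 0, 0], [0, 0, 0]],
], grip_force=20)

```text
clock: 15.4
tool_pos: [0.4374, -0.2101, 0.0724]
eef_rot: [0.273, 0.962, 0.0, 0.001]
contact_force: [-0.1, -0.7, -0.8]
opening: 0.387
finger_force: 20.0
```

Call:
step_arm([
  [[0, 0, 0.6], [0, 0, 0]],
  [[0, 0, 0.8], [0, 0, 0]],
  [[0, 0, 0.9], [0, 0, 0]],
  [[0, 0, 0.9], [0, 0, 0]],
  [[0, 0, 0.9], [0, 0, 0]],
  [[0, 0, 0.9], [0, 0, 0]],
  [[0, 0, 0.9], [0, 0, 0]],
  [[0, 0, 0.9], [0, 0, 0]],
  [[0, 0, 0.8], [0, 0, 0]],
  [[0, 0, 0.5], [0, 0, 0]],
])

```text
clock: 16.4
tool_pos: [0.4373, -0.2101, 0.1536]
eef_rot: [0.273, 0.962, 0.0, 0.0]
contact_force: [0.5, -0.1, -0.8]
opening: 0.391
finger_force: 20.0
```

Call:
step_arm([
  [[0, 0, 0], [0, 0, 0]],
  [[0, 0, 0], [0, 0, 0]],
  [[0, 0, 0], [0, 0, 0]],
  [[0, 0, 0], [0, 0, 0]],
  [[0, 0, 0], [0, 0, 0]],
  [[0, 0, 0], [0, 0, 0]],
  [[0, 0, 0], [0, 0, 0]],
  [[0, 0, 0], [0, 0, 0]],
  [[0, 0, 0], [0, 0, 0]],
  [[0, 0, 0], [0, 0, 0]],
])

```text
clock: 17.4
tool_pos: [0.4371, -0.21, 0.1528]
eef_rot: [0.273, 0.962, 0.0, 0.0]
contact_force: [0.4, -0.3, -1.8]
opening: 0.385
finger_force: 20.0
```

Run:
```python
from h import *
snap('scene','s6'); s=r.get_state();print(s['contact_force'],s['moment'])
b=cv2.imread('pics/s6.png')[140:300,280:450]
cv2.imwrite('pics/c6.png',cv2.resize(b,(637,600),interpolation=cv2.INTER_CUBIC))
C=np.array([.4764,-.2323]);X=np.array([-.5258,-.8506]);Y=np.array([.8506,-.5258])
a5,a6=[cv2.resize(cv2.imread(f'pics/{n}.png')[170:300,300:440],None,fx=8,fy=8,interpolation=cv2.INTER_CUBIC) for n in('s5','s6')]
t=a5[83*8:108*8,56*8:72*8];_,sc,_,p=cv2.minMaxLoc(cv2.matchTemplate(a6,t,5));print('cap shift px',sc,p[0]/8-56,p[1]/8-83)
```

```text
[-0.13670617  1.00185548 -1.78906956] [ 0.00637004 -0.14669049 -0.01797164]
cap shift px 0.9990797638893127 0.0 0.0
```

View pics/c6.png

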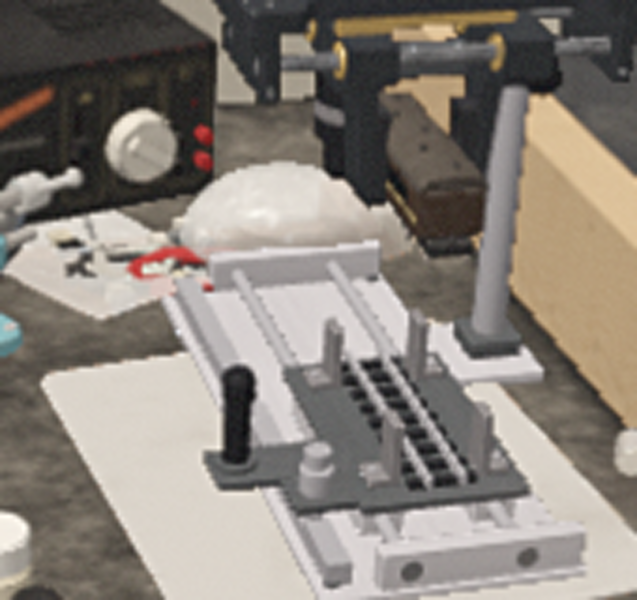

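The van is held about 99 mm up and the carrier has not shifted (0 px). One last check that the van is level.

Run:
```python
from h import *
C=np.array([.4764,-.2323]);X=np.array([-.5258,-.8506]);Y=np.array([.8506,-.5258])
for n,z0,z1 in(('s5',.08,.092),('s6',.172,.2)):
  d=np.load(f'pics/{n}_scene.npy')
  P=np.array([[(w[:2]-C)@X,(w[:2]-C)@Y,w[2]] for v in range(150,300) for u in range(300,440) if d[v,u]>0 for w in [atd('scene',u,v,d[v,u])]])
  k=P[(abs(P[:,0]-.003)<.008)&(P[:,1]<-.06)&(P[:,1]>-.1)&(P[:,2]>z0)&(P[:,2]<z1)]
  print(len(k),np.degrees(np.arctan(np.polyfit(k[:,1],k[:,2],1)[0])),k[:,2].mean(),k[:,1].min())
```

```text
115 3.9317747832128007 0.08619104629023895 -0.09679582272314968
151 13.021229366286935 0.18318069639694162 -0.09866940694248612
```

Run:
```python
from h import *
C=np.array([.4764,-.2323]);X=np.array([-.5258,-.8506]);Y=np.array([.8506,-.5258])
for n,z0,z1 in(('s5',.07,.1),('s6',.15,.21)):
  d=np.load(f'pics/{n}_scene.npy')
  P=np.array([[(w[:2]-C)@X,(w[:2]-C)@Y,w[2]] for v in range(140,300) for u in range(300,440) if d[v,u]>0 for w in [atd('scene',u,v,d[v,u])]])
  for y in np.arange(-.105,.02,.01):
    k=P[(abs(P[:,0]-.003)<.006)&(abs(P[:,1]-y)<.005)&(P[:,2]>z0)&(P[:,2]<z1)]
    if len(k):print(n,round(y,3),len(k),np.percentile(k[:,2],[10,50,90]).round(4))
```

```text
s5 -0.095 59 [0.0727 0.0796 0.0875]
s5 -0.085 20 [0.0862 0.0872 0.0882]
s5 -0.075 18 [0.0856 0.0867 0.0882]
s5 -0.065 19 [0.0854 0.0871 0.0884]
s5 -0.055 15 [0.0852 0.0869 0.088 ]
s5 -0.045 19 [0.0854 0.0872 0.0884]
s5 -0.035 16 [0.0863 0.087  0.0882]
s5 -0.025 19 [0.086  0.0868 0.0885]
s5 -0.015 20 [0.0862 0.087  0.088 ]
s5 -0.005 17 [0.0865 0.0873 0.0882]
s5 0.005 10 [0.0861 0.0873 0.0877]
s6 -0.105 3 [0.1538 0.1551 0.1568]
s6 -0.095 135 [0.1547 0.1695 0.1847]
s6 -0.085 21 [0.1853 0.1864 0.1869]
s6 -0.075 14 [0.186  0.1866 0.1874]
s6 -0.065 21 [0.1859 0.1865 0.1875]
s6 -0.055 15 [0.1859 0.1867 0.1878]
s6 -0.045 15 [0.1855 0.1868 0.1875]
s6 -0.035 15 [0.1858 0.1867 0.1872]
s6 -0.025 16 [0.1852 0.1865 0.1877]
s6 -0.015 12 [0.1859 0.1868 0.1877]
s6 -0.005 12 [0.1854 0.1867 0.1873]
s6 0.005 5 [0.1871 0.1872 0.1874]
```

The roof is flat to within 0.5 mm along its length, so the van is level, and it is 100 mm up.

```bash
python3 -c "
from plant import r
print(r.finish_job())"
```

```text
the job is handed in; nothing more can be done
None
```

I pushed the carrier into the unloading station, where it has stayed, then lifted the van out of the guides; the arm holds it level and still with its wheels about 10 cm above the rails, and the job was handed in at about 17.5 s.

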